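Shut and bolt the parts bin gate

ROBOT

A 7-joint arm with a two-finger parallel gripper is mounted at the origin on the work surface. World frame = base frame: x ahead of the robot, y to its left, z up, the work surface at z = 0. Lengths are in mm, angles in rad, forces in N, time in s.
With the tool pointing down it reaches from about 400 to 850 mm from the base axis. Payload 6.9 kg.
Tool frame: the origin (TCP) lies midway between the tips of the shut fingers; the grasp point (between the pads) lies 19 mm behind it; z points along the fingers, x is the direction in which the jaws open and shut, and the axes are right-handed (so a half turn about z gives the same grasp; the last joint's range is limited). The gripper opens to 85 mm and grips with 20 to 120 N. Pads are 22 mm wide; open, the fingers measure 114 mm over their backs; the gripper's body (76 mm by 85 mm) begins 54 mm behind the grasp point. The pads swing forward as they close: fully open they stand 13 mm farther back than shut.
Start: joints at [-1.149, 0.507, -0.238, 1.5, 0.126, 1.149, -0.155], TCP at [194.723, 593.881, 231.275] pointing down, gripper open.
Joint ranges: [-3.08, 3.08], [-0.24, 2.05], [-1.43, 1.35], [0, 2.5], [-1.52, 4.66], [0.17, 1.96], [-2.89, 2.89]. Speed limits (rad/s): [2.39, 2.39, 3.14, 3.14, 3.14, 3.14, 3.14].

INTERFACE

Orientations are given as a unit quaternion [w, x, y, z].
In Python, from station import r, vision, ticket gives the robot as it stands. The module is installed in compiled form; this text tells all that it offers.
- The arm moves only by the shell command python3 -m crank 'ROWS'. ROWS is JSON, a list that holds one entry, the list of rows, each a list of 5 numbers: the shift along the tool's x, y, z scaled (see below), then the turn about the tool's z scaled (see below), then the opening, from 0 (shut) to 1 (fully open). A call has 1 to 20 rows; each row shifts and turns the commanded pose from where the row before left it, along the tool's axes as they then stand; what a row does not reach is not made up. The controller multiplies each number of a shift by 0.5 m and each number of a turn by 180 degrees. A row lasts 1/12 s, in which the tool goes at most 41.7 mm and 7.16 degrees, less where a joint would pass 70% of its speed; a pose out of reach is approached as far as the arm can. A call with a number of a shift or a turn outside -1 to 1 is refused whole. A call with a gripper value outside its range is refused whole. The fingers move at their own pace and stop on an object; the grip force is fixed at half the most. Time passes only in rows, so rows that do not move let the fingers close. It gives the time, the measured TCP pose, the force and the opening at its end, in the units of the state.
- r.sense(): the state, without advancing time (a new reading comes with each control period).
- vision.read_camera(name): name is "side" or "top" or "wrist"; returns (picture, depth): 420x560x3 uint8, red, green, blue; 420x560 float32, mm along the optical axis (not along the pixel's ray), 0 where there is no reading.
- vision.calibration(name): a dict with "mtx" (3x3 intrinsics, pixels), "k1" (the pictures are not rectified: a ray, as slopes to the right and down, at radius r is drawn at 1 + k1 r^2 times it, then the intrinsics apply), "R" (3x3) and "t" (3): a world point X has camera coordinates R X + t. Camera axes: x right, y down, z forward; pixel columns grow to the right and rows downward; lengths in mm; the calibration is good to about 2 mm. A picture is of the moment at which its call begins: read the wrist's pose just before it. calibration takes no time and is no camera call; for the wrist camera it gives the pose at the moment of the call.
- ticket.finish_job(): hands the job in, once; it reports no verdict.
The state is a dict: "time": time; "joint_pos": joint angles; "qvel": joint speeds; "effort": joint torques, N m; "position": TCP position; "tcp_rot": TCP orientation; "contact_force": force on the tool from outside, world axes, zero at the start; "wrist_torque": the same for the moment, N m; "width": finger opening in mm.
Only numpy, scipy, OpenCV 4.12 (cv2) and the standard library are available. Lean on these libraries where they do the work, as an engineer would, in place of code of your own. Each camera call takes 0.05 s, during which the arm holds its last target.

TASK

The little steel gate on the front of the drum hardware bin has been left open: push it shut with your fingertips so that it stands flush with the front of the bin. Then push the steel slide bolt beside it, the one with the upright tab, fully home through the staple on the gate, again with the fingers only. Leave the loose parts in the bin and on the counter lying where they are.

Things in the scene. Friction and masses are not known exactly. Their poses are not given: they have to be found in the camera images.
- bin: open plywood parts bin fixed to the counter, 140 (its x) x 260 (its y) x 50 mm high, walls 5 mm; origin at the centre of its underside; its -x side is the front, roughly towards the robot, turned up to 0.3 rad. Front's outer face at x -70 mm: gateway from y +112 to -32, then a fixed panel to y -130 that carries the bolt in two guides (y -42 and -113, out to x -96, tops at 40 mm height)
- gate (a joint): angle (rad) of the gate, a steel plate 138 mm long, 5 thick, 5 to 49 mm above the counter. 0 = shut, flush with the front, hard stop; grows as the free end swings out to the bin's -x side, limit 1.4. Stays where left; hinge friction 0.12 N m. 125 mm from the hinge a wire staple stands out 27 mm from its outer face
- gate_hinge (a point): the gate's upright hinge axis, here at the counter's height: at bin x -67.5, y +110 mm, in the middle of the plate's thickness. Shut, the plate runs from here along the bin's -y
- gate_edge (a point): point on the top of the gate's free end (middle of the 5 mm thickness), 139 mm from the hinge axis and 49 mm above the counter
- bolt (a joint): travel (m) of the slide bolt towards the bin's +y: 0 to 0.005 drawn back, 0.032 fully home at its hard stop, nose through the gate's staple. Stays where left; moving it takes about 2 N. The rod, 10 mm thick, lies along the bin's y, its axis 30 mm above the counter at bin x -86 mm
- bolt_tab (a point): middle of the top end of the bolt's upright tab, 76 mm above the counter. The tab is 14 mm wide (bin x), 8 mm thick (bin y) and rises from the rod; at joint value 0 its middle is at bin x -86, y -92 mm. Around it all is free above 50 mm height
- lug0: copper lug shell, 62 x 20 x 18 mm, a barrel along its x on a flat foot, lying on the bin's floor; origin at the centre of its underside. Part of the bin's stock: leave it alone
- lug1: copper lug shell, 62 x 20 x 18 mm, a barrel along its x on a flat foot, lying on the bin's floor; origin at the centre of its underside. Part of the bin's stock: leave it alone
- lug2: copper lug shell, 62 x 20 x 18 mm, a barrel along its x on a flat foot, lying on the bin's floor; origin at the centre of its underside. Part of the bin's stock: leave it alone
- claw: black steel hoop claw, a hooked plate 44 x 22 x 26 mm, on the counter beside or in front of the bin; origin at the centre of its underside. Leave alone
- key: drum key with a walnut cross handle 70 mm long (its y) and a steel shank reaching 51 mm along its x, 20 mm high, lying on the counter beside or in front of the bin; origin under the middle of the handle. Leave alone
- washer: grey rubber washer, 38 mm across, 6 mm thick, flat on the counter beside or in front of the bin; origin at the centre of its underside. Leave alone

How it is judged:
By the outcome, as a careful person would: the job done as asked, in the order asked, and still so for the second after the job is handed in, with the robot touching nothing.
It also fails if it takes over 45 s, if anything falls off the work surface, if the arm or the gripper's body presses on something with over 40 N, if the wrist force passes 120 N, or if a joint passes its speed limit or range.

## Working session

There is one attempt and no reset: what is moved stays moved. The work goes in short steps, Python scripts to look and compute and a shell command to move; the robot and the scene stay as the last step left them, time stands still between calls to the robot, and variables do not carry over. Pictures are saved under pics/ and viewed, and the job is handed in when it is done.

```bash
mkdir -p pics; cat > h.py <<'E'
import numpy as np, cv2
from station import r, vision, ticket
def grab(n,tag):
    c=vision.calibration(n); p,d=vision.read_camera(n)
    np.savez(f'pics/{tag}.npz',p=p,d=d,mtx=c['mtx'],k1=c['k1'],R=c['R'],t=c['t'])
    cv2.imwrite(f'pics/{tag}.png',p[:,:,::-1])
def ray(c,u,v):
    m=c['mtx'];x=np.array([(u-m[0,2])/m[0,0],(v-m[1,2])/m[1,1]])
    y=x.copy()
    for _ in range(20): y=x/(1+c['k1']*(y@y))
    return y
def atz(c,u,v,z):
    y=ray(c,u,v);R=c['R'];o=-R.T@c['t'];d=R.T@np.array([y[0],y[1],1]);return o+d*(z-o[2])/d[2]
def dep(c,u,v):
    y=ray(c,u,v);D=c['d'][int(round(v)),int(round(u))];return c['R'].T@(np.array([y[0],y[1],1])*D-c['t'])
def crop(tag,u0,v0,u1,v1,s,out):
    p=np.load(f'pics/{tag}.npz')['p'][v0:v1,u0:u1,::-1]
    cv2.imwrite(f'pics/{out}.png',cv2.resize(p,None,fx=s,fy=s,interpolation=cv2.INTER_CUBIC))
def load(tag): return dict(np.load(f'pics/{tag}.npz'))
E
python3 - <<'E'
from h import *
print(r.sense())
grab('top','top0');grab('side','side0')
for n in('top','side'): c=vision.calibration(n);print(c)
E
```

```text
{'time': 0.0, 'joint_pos': array([-1.14849725,  0.5083148 , -0.23749925,  1.5011182 ,  0.12566636,
        1.14890358, -0.15478419]), 'qvel': array([-0.00010252, -0.0012804 , -0.00069206,  0.00036785,  0.00164127,
       -0.00015345, -0.0019524 ]), 'effort': array([-6.56830216e-04, -6.20589781e+01, -2.18695544e+00, -2.49660927e+01,
        1.26341902e-02,  1.20936858e-02,  8.25105957e-06]), 'position': array([194.62622459, 593.39956824, 230.44813821]), 'tcp_rot': array([ 5.23404377e-04,  8.09793170e-01,  5.86714792e-01, -7.07734397e-04]), 'contact_force': array([ 0.35797845,  0.01895063, -0.05837815]), 'wrist_torque': array([-0.02618098, -0.04471047,  0.02119722]), 'width': 85.6971466052798}
{'mtx': array([[531.71102813,   0.        , 282.40889125],
       [  0.        , 531.71102813, 199.91151766],
       [  0.        ,   0.        ,   1.        ]]), 'k1': -0.19757270411236574, 'R': array([[ 0.01793156, -0.99983167, -0.00388429],
       [-0.98104274, -0.01684457, -0.19305801],
       [ 0.19296008,  0.00727249, -0.98117966]]), 't': array([  34.34008759,  630.23347383, 1133.73254317])}
{'mtx': array([[380.8065814 ,   0.        , 287.13747117],
       [  0.        , 380.8065814 , 210.75777597],
       [  0.        ,   0.        ,   1.        ]]), 'k1': -0.024822647704741928, 'R': array([[ 0.92522735, -0.37940749, -0.00207664],
       [-0.21680501, -0.52419559, -0.82353784],
       [ 0.31136786,  0.76240995, -0.56725754]]), 't': array([-559.35499862,  187.08119608,  502.38646812])}
```

View pics/top0.png

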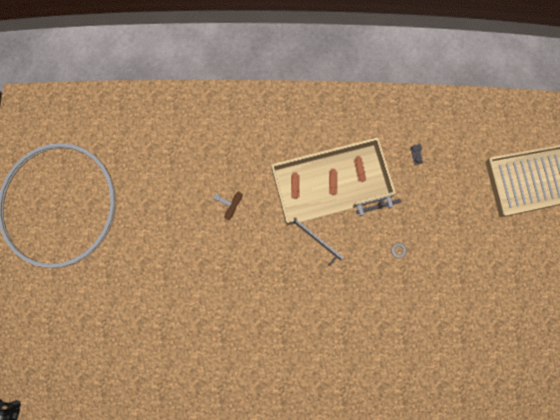

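View pics/side0.png

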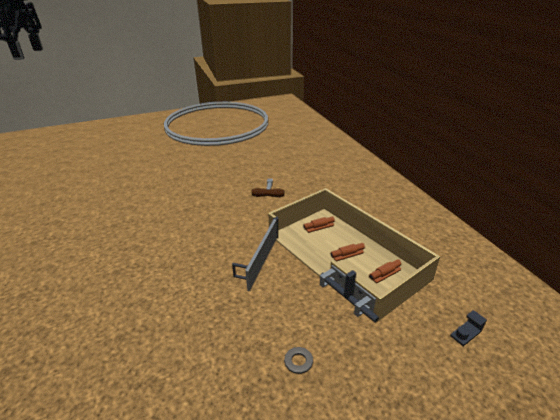

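```bash
python3 - <<'E'
from h import *
crop('top0',260,130,420,270,5,'ctop')
crop('side0',225,180,445,330,3.6,'cside')
E
```

```text
(no output)
```

View pics/ctop.png

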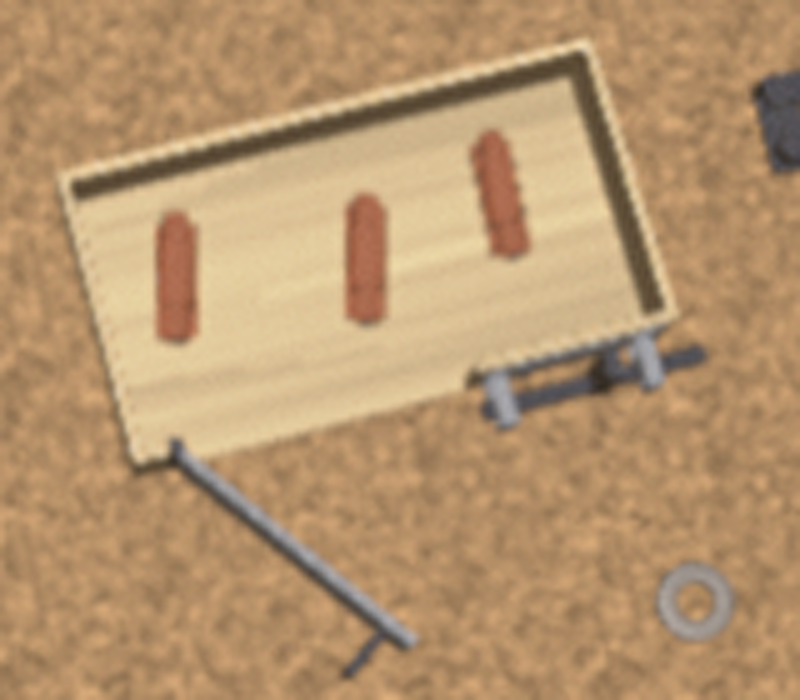

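View pics/cside.png

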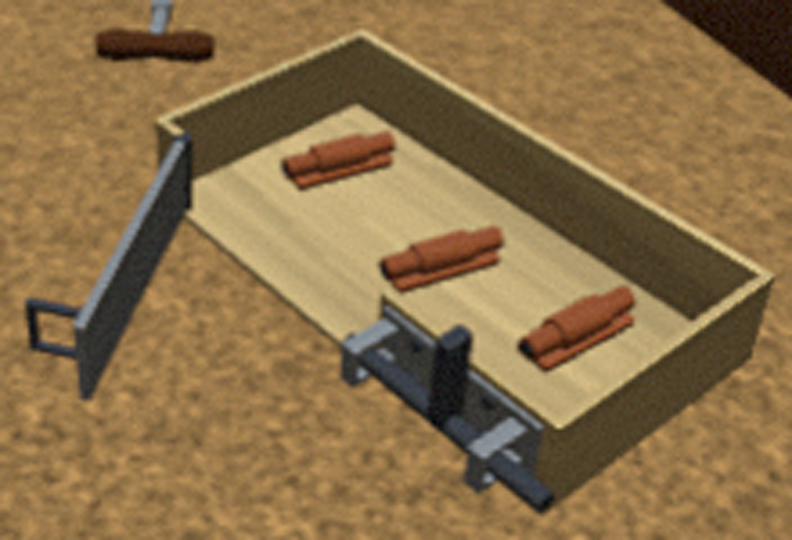

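```bash
python3 - <<'E'
from h import *
from scipy.optimize import least_squares
c=load('top0');s=load('side0')
T=lambda x,y,z:atz(c,260+(x-2)/5,130+(y-2)/5,z)
S=lambda x,y,z:atz(s,225+(x-1.3)/3.6,180+(y-1.3)/3.6,z)
np.set_printoptions(precision=1,suppress=True)
W={'LB':(T(58,178,50),(70,130)),'RB':(T(592,40,50),(70,-130)),'RF':(T(678,315,50),(-70,-130)),'LF':(T(137,467,50),(-70,130)),
 'sLB':(S(362,32,50),(70,130)),'sRB':(S(772,275,50),(70,-130)),'sRF':(S(560,430,50),(-70,-130)),'sLF':(S(158,122,50),(-70,130))}
def fit(keys):
    f=lambda q:np.concatenate([[q[0]+np.cos(q[2])*b[0]-np.sin(q[2])*b[1]-w[0],q[1]+np.sin(q[2])*b[0]+np.cos(q[2])*b[1]-w[1]] for w,b in (W[k] for k in keys)])
    o=least_squares(f,[600,0,0]);print(o.x,o.x[2].round(4),o.fun);return o.x
fit([k for k in W if k[0]!='s']);fit([k for k in W if k[0]=='s']);q=fit(list(W))
R=np.array([[np.cos(q[2]),-np.sin(q[2])],[np.sin(q[2]),np.cos(q[2])]])
P=lambda x,y:q[:2]+R@[x,y]
h=P(-67.5,110);print('hinge',h,T(177,452,49),S(183,140,49))
for e in (T(410,638,49)[:2],S(80,325,49)[:2]):
  v=R.T@(e-h);print('edge',e,np.hypot(*v),'ang',np.arctan2(-v[0],-v[1]))
b=S(455,334,76);print('tab',b,R.T@(b[:2]-q[:2]), 'exp0',P(-86,-92))
print('washer',T(695,600,3), R.T@(T(695,600,3)[:2]-q[:2]))
print(dep(c,300,180),dep(c,340,258))
E
```

```text
[682.4 -70.5   0.3] 0.2846 [ 0.3  1.2  1.6  0.3 -1.6 -1.9 -0.3  0.4]
[682.  -75.1   0.3] 0.2803 [ 0.5  2.5  1.6 -2.3 -0.1 -1.9 -2.   1.7]
[682.2 -72.8   0.3] 0.2825 [ 0.4 -1.2  1.2 -2.2 -2.1 -4.1 -0.3 -1.6  0.4  4.8  2.   0.2  0.4  0.4
 -2.   3.8]
hinge [586.7  14. ] [586.3  16.3  49. ] [587.2  11.1  49. ]
edge [503.8 -89.1] 132.2799611833728 ang 0.9594168886527273
edge [502.2 -93.8] 136.95963680600062 ang 0.9472370017784798
tab [ 624.5 -180.4   76. ] [-85.4 -87.3] exp0 [ 625.2 -185.1]
washer [ 527.1 -228.3    3. ] [-192.3 -106.2]
[688.4   5.    9.8] [503.2 -86.9  34.9]
```

```bash
python3 -m crank '[[[0,0,0,-0.038,0],[0,0,0,-0.038,0],[0,0,0,-0.038,0],[0,0,0,-0.038,0],[0,0,0,-0.0385,0],[0,0,0,0,0],[0,0,0,0,0],[0,0,0,0,0]]]'
cat > plan.py <<'E'
from h import *
from scipy.spatial.transform import Rotation as Ro
np.set_printoptions(precision=4,suppress=True)
q=np.array([682.2,-72.8,0.2825])
R2=np.array([[np.cos(q[2]),-np.sin(q[2])],[np.sin(q[2]),np.cos(q[2])]])
def st():
    s=r.sense();o=s['tcp_rot'];M=Ro.from_quat([o[1],o[2],o[3],o[0]]).as_matrix();return s,M
def w(bx,by,z): return np.r_[q[:2]+R2@[bx,by],z]
def inbin(p): return R2.T@(np.array(p)[:2]-q[:2])
def go(p,frm=None):
    s,M=st();d=M.T@(np.array(p)-(s['position'] if frm is None else frm));return d/500
def cen(th,rr=85,off=0):
    d=np.array([-np.sin(th),-np.cos(th)]);n=np.array([-np.cos(th),np.sin(th)])
    return np.array([-67.5,110])+rr*d+(2.5+off)*n+[-11,14.5]
E
python3 - <<'E'
from plan import *
s,M=st();print(s['position'],s['width'],s['time']);print(M, 'want y dir',np.cos(q[2]),np.sin(q[2]))
p=w(*cen(.95,85,22),100);print(p,go(p))
c=load('top0');print('key',inbin(atz(c,236,205,10)))
E
```

```text
time: 0.77
position: [194.8, 593.7, 231.0]
tcp_rot: [0.0, 0.602, 0.798, -0.0]
contact_force: [-0.4, 0.1, -0.1]
width: -0.2
[194.8009 593.7044 231.0058] -0.24175194653688345 0.7667
[[-0.274   0.9617 -0.0003]
 [ 0.9617  0.274  -0.0005]
 [-0.0004 -0.0004 -1.    ]] want y dir 0.9603615466123561 0.2787574210461909
[500.2476 -26.7079 100.    ] [-1.3606  0.2476  0.2625]
key [  9.0101 234.0091]
```

```bash
python3 -m crank '[[[-0.068,0.0125,0,0,0],[-0.068,0.0125,0,0,0],[-0.068,0.0125,0,0,0],[-0.068,0.0125,0,0,0],[-0.068,0.0125,0,0,0],[-0.068,0.0125,0,0,0],[-0.068,0.0125,0,0,0],[-0.068,0.0125,0,0,0],[-0.068,0.0125,0,0,0],[-0.068,0.0125,0,0,0],[-0.068,0.0125,0,0,0],[-0.068,0.0125,0,0,0],[-0.068,0.0125,0,0,0],[-0.068,0.0125,0,0,0],[-0.068,0.0125,0,0,0],[-0.068,0.0125,0,0,0],[-0.068,0.0125,0,0,0],[-0.068,0.0125,0,0,0],[-0.068,0.0125,0,0,0],[-0.068,0.0125,0,0,0]]]'
python3 - <<'E'
from plan import *
s,M=st();print(s['position'],s['qvel'].max());p=w(*cen(.95,85,22),100);print(go(p))
grab('wrist','w1')
E
```

```text
time: 2.43
position: [504.3, -26.1, 231.6]
tcp_rot: [0.0, 0.602, 0.798, 0.0]
contact_force: [0.4, 1.0, 0.4]
width: 0.2
[504.33   -26.1426 231.5694] 0.7736167010049497
[ 0.0012 -0.0083  0.2631]
```

View pics/w1.png

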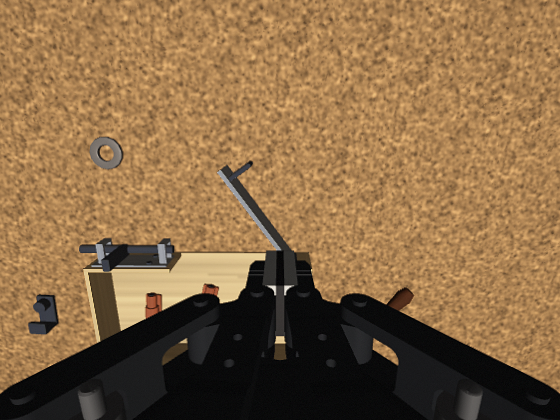

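```bash
python3 -m crank '[[[0,-0.008,0,0,0],[0,0,0,0,0],[0,0,0,0,0]]]'
python3 - <<'E'
from plan import *
s,M=st();print(s['position'],abs(s['qvel']).max(),M[:2,1]);grab('wrist','w2');crop('w2',70,150,310,330,3.3,'cw2')
E
```

```text
time: 2.73
position: [499.4, -24.7, 231.3]
tcp_rot: [-0.0, 0.601, 0.799, 0.0]
contact_force: [0.3, -0.8, -0.2]
width: 0.1
[499.4169 -24.6798 231.312 ] 0.013647653934095623 [0.9607 0.2776]
```

View pics/cw2.png

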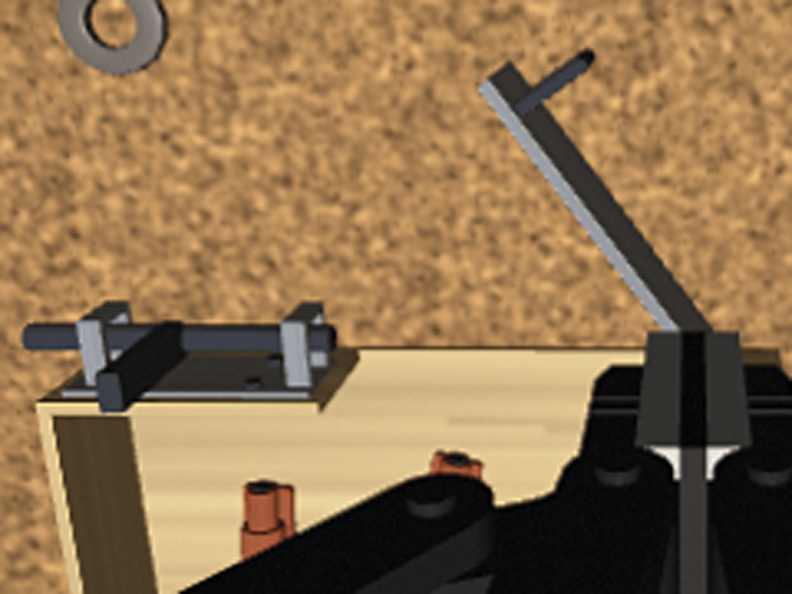

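```bash
python3 - <<'E'
from plan import *
c=load('w2');f=lambda x,y,z:atz(c,70+(x-1.2)/3.3,150+(y-1.2)/3.3,z)
np.set_printoptions(precision=1,suppress=True)
print('tcp bin',inbin([499.4,-24.7]))
for n,x,y,z in (('RF',38,403,50),('edge',484,88,49),('tab',109,392,76),('panelcorner',322,403,50)):
    p=f(x,y,z);print(n,p,inbin(p))
m=c['mtx']
for X in ([499.4,-24.7,231.3],): 
    k=c['R']@X+c['t'];print('tcp in cam',k,k[:2]/k[2]*m[0,0]+m[:2,2])
e=inbin(f(484,88,49))-[-67.5,110];print(np.hypot(*e),np.arctan2(-e[0],-e[1]))
E
```

```text
tcp bin [-162.1   97.2]
RF [ 648.9 -214.5   50. ] [ -71.5 -126.8]
edge [500.7 -91.7  49. ] [-179.5   32.4]
tab [ 621.3 -179.6   76. ] [-88.2 -85.6]
panelcorner [ 621.7 -120.6   50. ] [-71.5 -29. ]
tcp in cam [ -0.9  29.3 156.2] [277.9 271. ]
136.28443557636913 0.9651522556687753
```

```bash
sed -i 's/682.2,-72.8/681.0,-70.5/' plan.py; python3 - <<'E'
from plan import *
p=w(*cen(.95,85,20),22);print(go(p))
prev=p
for th in (.95,.8,.65,.5,.35,.2,.1,0):
    n=w(*cen(th,85,0),22);print(th,n,go(n,prev));prev=n
E
```

```text
[-0.0032  0.0012  0.4189]
0.95 [516.3258 -38.0265  22.    ] [-0.0325  0.0233 -0.    ]
0.8 [526.6834 -45.4507  22.    ] [-0.02    0.0158 -0.    ]
0.65 [538.0342 -51.2437  22.    ] [-0.0175  0.0186 -0.    ]
0.5 [550.1231 -55.2754  22.    ] [-0.0145  0.021  -0.    ]
0.35 [562.6789 -57.4553  22.    ] [-0.0112  0.0229 -0.    ]
0.2 [575.4194 -57.7344  22.    ] [-0.0076  0.0243  0.    ]
0.1 [583.8744 -56.8596  22.    ] [-0.003   0.0167  0.    ]
0 [592.1998 -55.1451  22.    ] [-0.0013  0.0169  0.    ]
```

Descend beside the gate's outer face.

```bash
python3 -m crank '[[[-0.003,0.001,0.05,0,0],[0,0,0.05,0,0],[0,0,0.05,0,0],[0,0,0.05,0,0],[0,0,0.05,0,0],[0,0,0.05,0,0],[0,0,0.05,0,0],[0,0,0.04,0,0],[0,0,0.025,0,0],[0,0,0,0,0],[0,0,0,0,0]]]'
python3 - <<'E'
from plan import *
grab('wrist','w3');grab('side','s3');crop('s3',160,130,440,340,2.8,'cs3');p=w(*cen(.95,85,0),22);print(go(p))
E
```

```text
time: 3.7
position: [500.5, -25.8, 23.7]
tcp_rot: [-0.001, 0.6, 0.8, -0.0]
contact_force: [0.4, -0.7, 0.0]
width: 0.3
[-0.0308  0.0219  0.0056]
```

View pics/cs3.png

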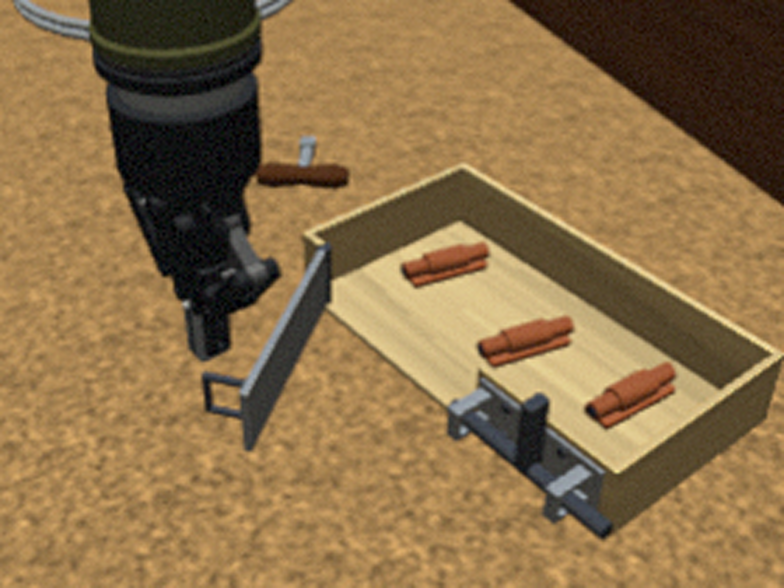

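View pics/w3.png

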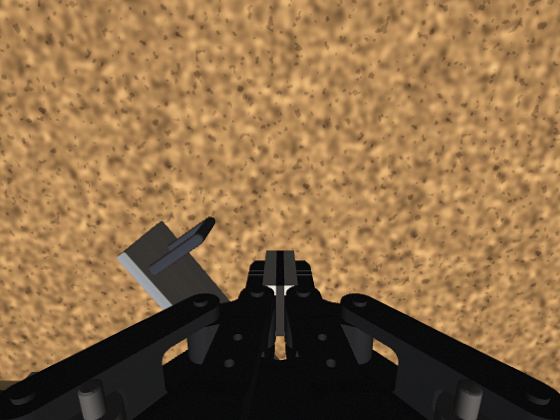

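```bash
python3 -m crank '[[[-0.011,0.007,0.003,0,0],[-0.01,0.007,0,0,0],[-0.01,0.008,0,0,0],[-0.01,0.008,0,0,0],[-0.01,0.008,0,0,0],[-0.009,0.009,0,0,0],[-0.0085,0.0095,0,0,0],[0,0,0,0,0]]]'
python3 - <<'E'
from plan import *
print(r.sense()['contact_force'],r.sense()['position']);grab('side','s4');crop('s4',160,130,440,340,2.8,'cs4');p=w(*cen(.65,85,0),22);print(go(p))
E
```

```text
time: 4.47
position: [538.8, -53.0, 22.2]
tcp_rot: [0.001, 0.601, 0.799, 0.0]
contact_force: [-0.5, 0.2, -0.7]
width: 0.3
[-0.4721  0.2399 -0.7063] [538.8317 -53.0474  22.2013]
[0.0026 0.     0.0003]
```

View pics/cs4.png

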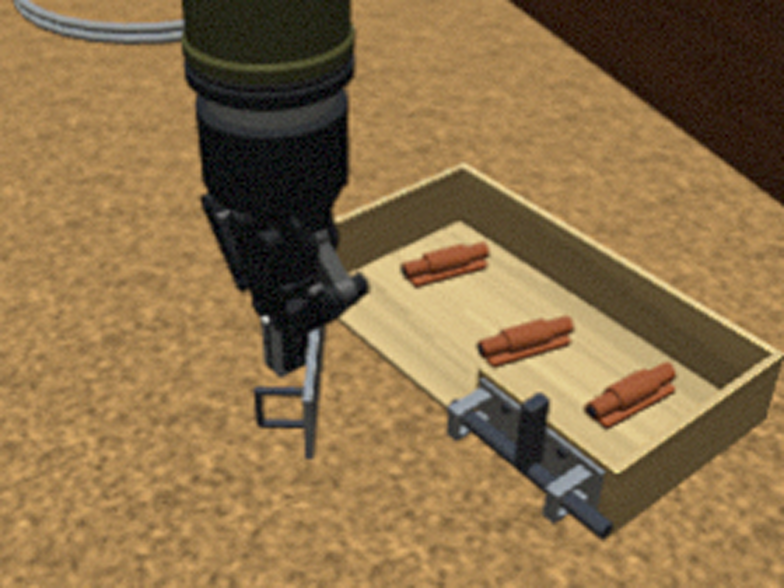

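The gate is moving with the fingers and the staple is clear. Continue on the arc.

```bash
python3 -m crank '[[[-0.006,0.0105,0,0,0],[-0.006,0.0105,0,0,0],[-0.0056,0.0115,0,0,0],[-0.0056,0.0115,0,0,0],[-0.0038,0.012,0,0,0],[-0.0038,0.012,0,0,0],[-0.003,0.0085,0,0,0],[0,0,0,0,0],[0,0,0,0,0]]]'
python3 - <<'E'
from plan import *
print(r.sense()['contact_force'],r.sense()['position'],inbin(r.sense()['position']));grab('side','s5');crop('s5',160,130,440,340,2.8,'cs5');p=w(*cen(0,85,0),22);print(go(p))
E
```

```text
time: 5.27
position: [579.8, -57.1, 22.4]
tcp_rot: [0.0, 0.601, 0.8, 0.001]
contact_force: [-0.1, 0.8, 0.3]
width: -0.2
[-0.0946  0.8348  0.2625] [579.8312 -57.1409  22.3642] [-93.4347  41.0311]
[-0.0032  0.0255  0.0008]
```

View pics/cs5.png

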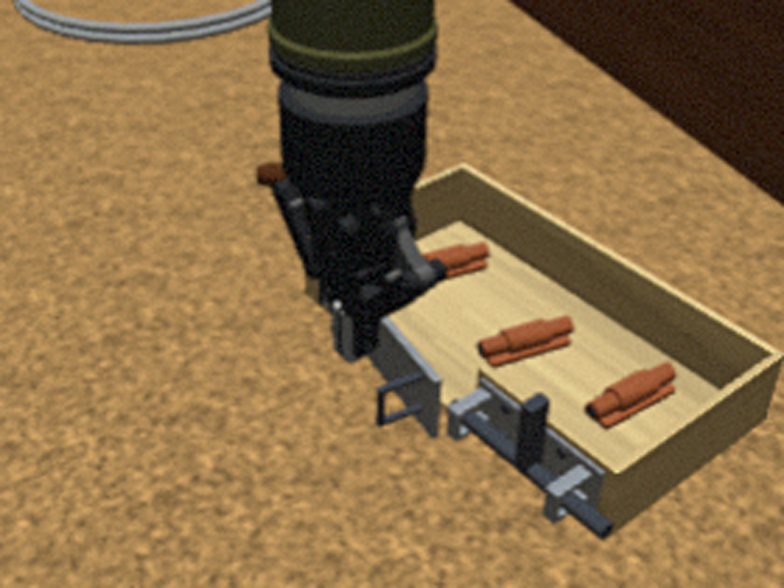

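```bash
python3 -m crank '[[[-0.002,0.008,0,0,0],[-0.001,0.008,0,0,0],[0,0.005,0,0,0],[0,0.003,0,0,0],[0,0,0,0,0],[0,0,0,0,0]]]'; python3 -m crank '[[[0,0.002,0,0,0],[0,0.002,0,0,0],[0,0,0,0,0]]]';python3 -m crank '[[[0,0.002,0,0,0],[0,0,0,0,0],[0,0,0,0,0]]]'
```

```text
time: 5.82
position: [591.4, -55.6, 22.3]
tcp_rot: [0.0, 0.601, 0.799, 0.0]
contact_force: [-0.9, -0.3, -0.2]
width: 0.2
time: 6.07
position: [592.8, -55.3, 22.3]
tcp_rot: [0.0, 0.601, 0.799, -0.0]
contact_force: [-1.2, -0.3, 1.1]
width: 0.1
time: 6.32
position: [593.9, -55.0, 22.3]
tcp_rot: [0.0, 0.601, 0.799, -0.0]
contact_force: [-0.6, -0.7, 1.5]
width: -0.1
```

```bash
python3 -m crank '[[[0,0.002,0,0,0],[0,0.002,0,0,0],[0,0,0,0,0]]]';python3 -m crank '[[[0,0.002,0,0,0],[0,0.002,0,0,0],[0,0,0,0,0]]]'
python3 - <<'E'
from plan import *
print(r.sense()['contact_force'],r.sense()['position'],inbin(r.sense()['position']));grab('side','s6');crop('s6',220,180,420,330,4,'cs6')
E
```

```text
time: 6.57
position: [594.5, -54.9, 22.2]
tcp_rot: [-0.001, 0.601, 0.799, -0.001]
contact_force: [-5.2, -2.6, 4.5]
width: 0.4
time: 6.82
position: [594.5, -54.9, 22.1]
tcp_rot: [-0.002, 0.601, 0.799, -0.002]
contact_force: [-9.8, -2.1, 8.6]
width: -0.3
[-9.8275 -2.1401  8.5546] [594.4563 -54.8714  22.068 ] [-78.7567  39.1338]
```

View pics/cs6.png

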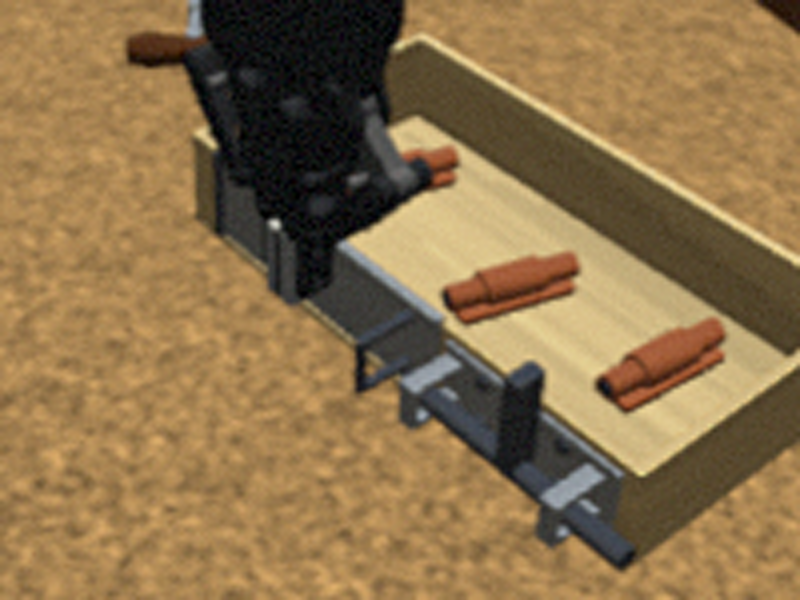

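```bash
python3 -m crank '[[[0,-0.02,0,0,0],[0,-0.04,0,0,0],[0,-0.01,-0.06,0,0],[0,0,-0.06,0,0],[0,0,-0.06,0,0],[0,0,-0.02,0,0],[0,0,0,0,0],[0,0,0,0,0]]]'
python3 - <<'E'
from plan import *
print(r.sense()['contact_force'],r.sense()['position'],inbin(r.sense()['position']));
print(go(w(-86,-122,110)),go(w(-86,-122,56)))
grab('wrist','w7')
E
```

```text
time: 7.53
position: [564.5, -63.3, 122.4]
tcp_rot: [0.001, 0.601, 0.799, 0.0]
contact_force: [-0.5, 0.5, -0.1]
width: -0.4
[-0.5307  0.5422 -0.149 ] [564.451  -63.3143 122.433 ] [-109.9262   39.3898]
[-0.3227  0.048   0.0251] [-0.3227  0.0479  0.1331]
```

View pics/w7.png

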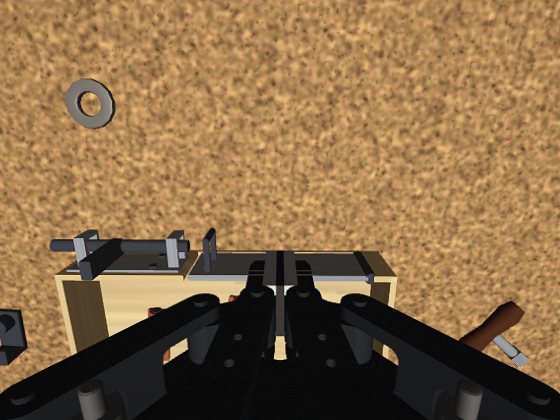

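The gate is flush with the panel. In this picture its top edge runs level from (190,278) to (375,280) with the panel top, and the tab top is near (87,268). I'll move behind the tab at a safe height.

```bash
python3 - <<'E'
from plan import *
c=load('w7')
for n,u,v,z in (('RF',55,277,50),('tab',86.5,268,76),('gate end',190,279,49),('panel end',185,276,50),('bin LF',396,276,50)): print(n,inbin(atz(c,u,v,z)))
E
python3 -m crank '[[[-0.05,0.008,0,0,0],[-0.05,0.008,0,0,0],[-0.05,0.008,0,0,0],[-0.05,0.008,0,0,0],[-0.05,0.008,0,0,0],[-0.05,0.008,0,0,0],[-0.023,0,0,0,0],[0,0,0,0,0],[0,0,0,0,0]]]'
python3 - <<'E'
from plan import *
grab('wrist','w8');print(r.sense()['position'],inbin(r.sense()['position']))
E
```

```text
RF [ -68.9002 -129.8177]
tab [-89.0432 -86.917 ]
gate end [-66.7978 -27.8214]
panel end [-69.8245 -31.0693]
bin LF [-69.5589 127.5388]
time: 8.33
position: [631.0, -211.5, 120.5]
tcp_rot: [-0.002, 0.601, 0.799, -0.0]
contact_force: [0.3, 0.7, 0.8]
width: 0.6
[ 631.2023 -210.2298  121.0082] [ -86.7745 -120.3096]
```

View pics/w8.png

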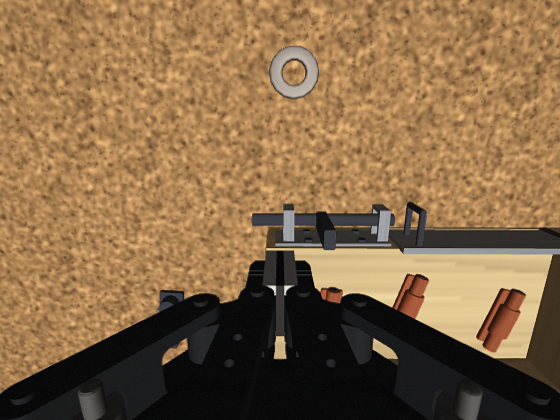

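```bash
python3 - <<'E'
from plan import *
c=load('w8')
for n,u,v,z in (('RF',267,249,50),('tab',329,238,76),('staple',416,205,40)): print(n,inbin(atz(c,u,v,z)))
print(go(w(-86,-120,56)))
E
python3 -m crank '[[[0,0.002,0.04,0,0],[0,0,0.04,0,0],[0,0,0.03,0,0],[0,0,0.02,0,0],[0,0,0,0,0],[0,0,0,0,0]]]'
python3 - <<'E'
from plan import *
grab('side','s9');crop('s9',260,180,460,330,4,'cs9');print(r.sense()['position'],inbin(r.sense()['position']))
E
```

```text
RF [ -70.0739 -129.7205]
tab [-88.0769 -89.4396]
staple [-100.0777  -20.7276]
[0.0003 0.0017 0.13  ]
time: 8.88
position: [632.8, -210.4, 57.2]
tcp_rot: [-0.001, 0.6, 0.8, 0.0]
contact_force: [0.4, 0.4, -0.0]
width: -0.8
[ 633.3312 -210.9323   58.0155] [ -84.9258 -121.5778]
```

View pics/cs9.png

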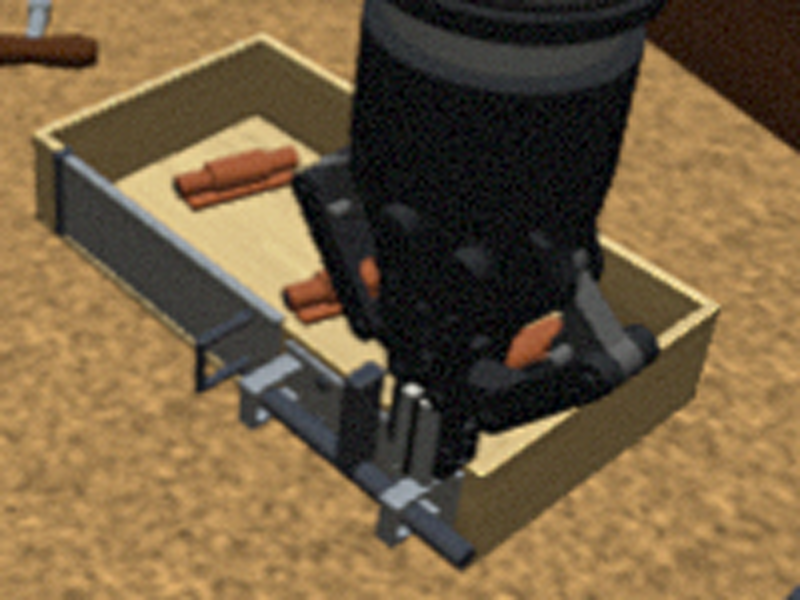

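```bash
python3 -m crank '[[[0.008,-0.004,0.002,0,0],[0.008,0,0.001,0,0],[0.008,0,0,0,0],[0.008,0,0,0,0],[0.008,0,0,0,0],[0.008,0,0,0,0],[0,0,0,0,0],[0,0,0,0,0]]]'
python3 - <<'E'
from plan import *
grab('side','s10');crop('s10',260,180,460,330,4,'cs10');print(r.sense()['contact_force'],inbin(r.sense()['position']))
E
```

```text
time: 9.6
position: [624.2, -188.6, 55.8]
tcp_rot: [-0.0, 0.601, 0.8, 0.0]
contact_force: [-0.3, -0.8, 0.6]
width: 0.4
[ 0.0337 -1.2007 -0.229 ] [-87.5199 -97.7104]
```

View pics/cs10.png

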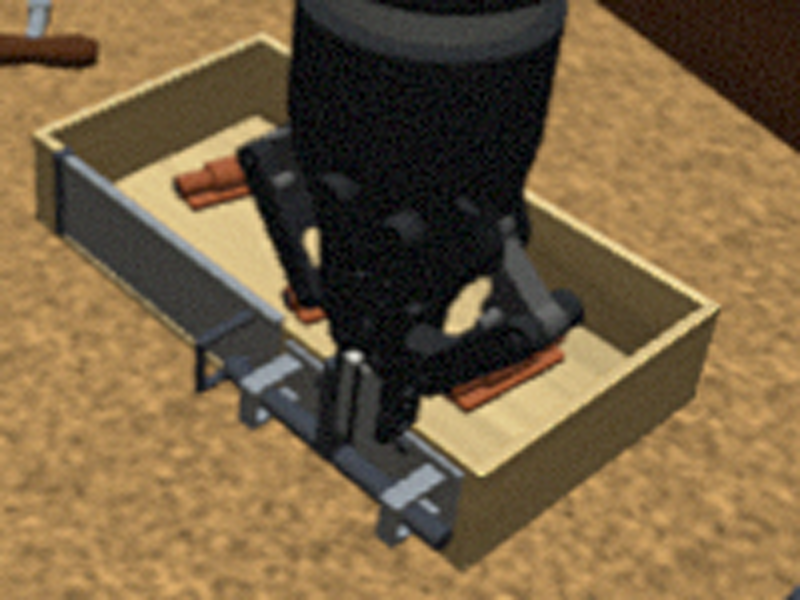

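```bash
python3 -m crank '[[[0.008,0,0,0,0],[0.008,0,0,0,0],[0.006,0,0,0,0],[0.004,0,0,0,0],[0,0,0,0,0],[0,0,0,0,0]]]'
python3 -m crank '[[[0.004,0,0,0,0],[0.004,0,0,0,0],[0,0,0,0,0]]]'
python3 -m crank '[[[0.003,0,0,0,0],[0.003,0,0,0,0],[0,0,0,0,0]]]'
python3 - <<'E'
from plan import *
grab('side','s11');crop('s11',260,180,460,330,4,'cs11');print(r.sense()['contact_force'],inbin(r.sense()['position']))
E
```

```text
time: 10.15
position: [620.5, -176.1, 55.7]
tcp_rot: [-0.0, 0.601, 0.8, 0.0]
contact_force: [0.9, 0.5, -0.0]
width: -0.3
time: 10.4
position: [619.5, -172.6, 55.7]
tcp_rot: [-0.0, 0.601, 0.799, -0.0]
contact_force: [1.1, -1.3, -0.4]
width: 0.1
time: 10.65
position: [619.0, -171.1, 55.8]
tcp_rot: [0.001, 0.601, 0.799, -0.0]
contact_force: [2.4, -4.1, -2.1]
width: 0.0
[ 2.9527 -5.1848 -2.0714] [-87.5753 -79.3209]
```

View pics/cs11.png

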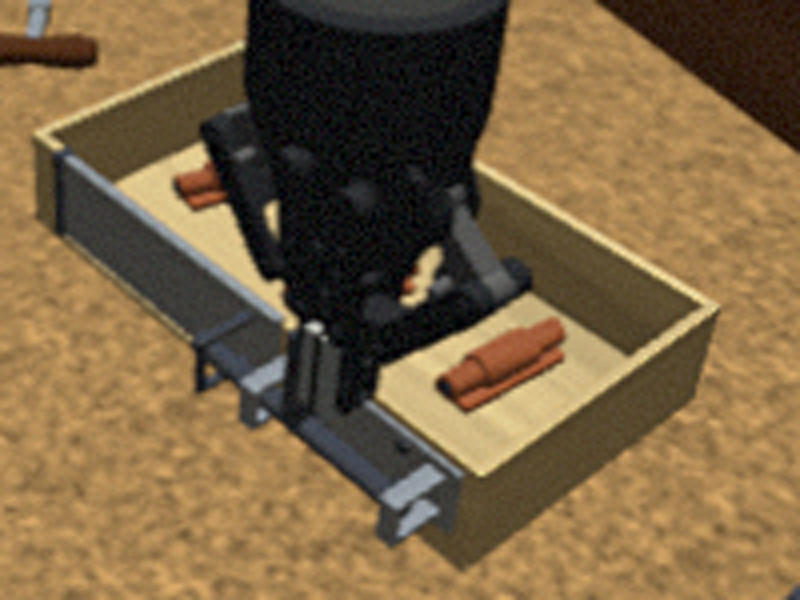

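Force is rising as it nears the stop. Press a little more to confirm.

```bash
python3 -m crank '[[[0.003,0,0,0,0],[0.003,0,0,0,0],[0,0,0,0,0],[0,0,0,0,0]]]'
python3 -m crank '[[[0.003,0,0,0,0],[0.003,0,0,0,0],[0,0,0,0,0],[0,0,0,0,0]]]'
python3 - <<'E'
from plan import *
print(r.sense()['contact_force'],inbin(r.sense()['position']))
E
```

```text
time: 11.03
position: [618.9, -170.9, 55.9]
tcp_rot: [0.002, 0.602, 0.799, -0.001]
contact_force: [5.0, -10.3, -6.2]
width: -0.1
time: 11.37
position: [618.8, -170.7, 56.0]
tcp_rot: [0.004, 0.603, 0.798, -0.002]
contact_force: [7.7, -16.1, -8.9]
width: -0.3
[  7.6727 -16.0867  -8.9332] [-87.626  -78.8919]
```

```bash
python3 -m crank '[[[-0.012,0,0,0,0],[-0.02,0,0,0,0],[-0.02,0,0,0,0],[0,0,-0.05,0,0],[0,0,-0.07,0,0],[0,0,-0.07,0,0],[0,0,-0.07,0,0],[0,-0.06,0,0,0],[0,-0.06,0,0,0],[0,0,0,0,0],[0,0,0,0,0]]]'
python3 - <<'E'
from plan import *
grab('side','s12');crop('s12',260,180,460,330,4,'cs12');grab('wrist','w12');print(r.sense()['contact_force'],inbin(r.sense()['position']))
crop('w12',180,180,560,420,2.1,'cw12')
E
```

```text
time: 12.28
position: [565.3, -206.9, 186.4]
tcp_rot: [-0.0, 0.602, 0.799, -0.0]
contact_force: [0.6, -0.4, -0.3]
width: 0.2
[ 0.5545  1.0271 -0.5131] [-146.8163  -97.9556]
```

View pics/cs12.png

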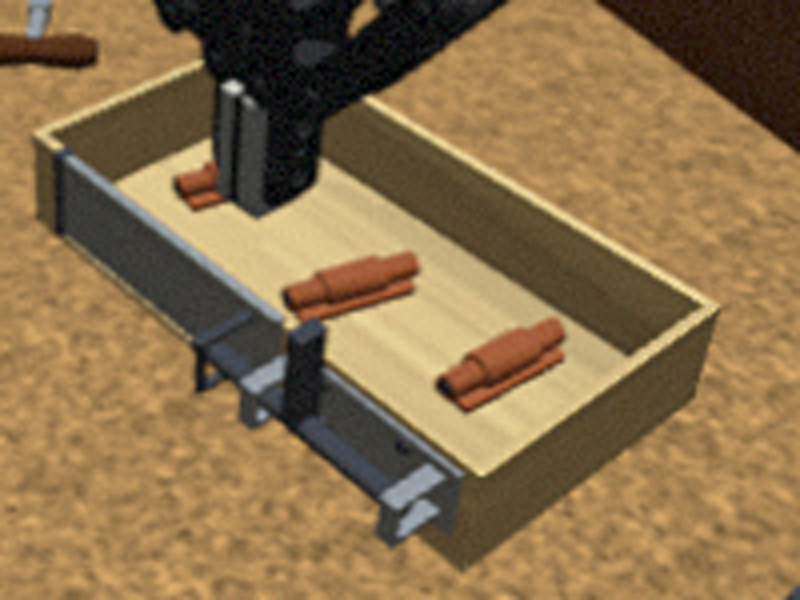

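View pics/w12.png

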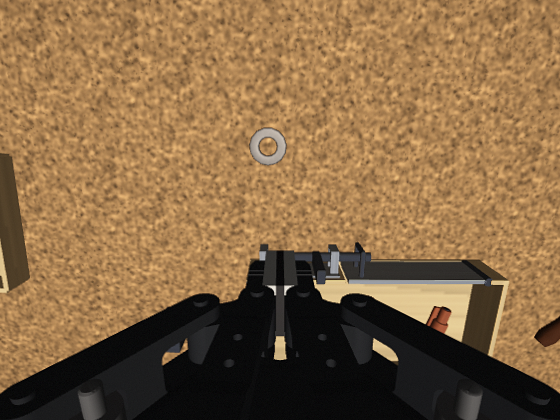

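```bash
python3 - <<'E'
from plan import *
s=load('side0');c=load('s12')
# tab top centre in both side pictures (crop px)
a=atz(s,225+(455-1.3)/3.6,180+(334-1.3)/3.6,76);b=atz(c,260+(306-1.5)/4,180+(328-1.5)/4,76)
print(inbin(a),inbin(b))
w12=load('w12');print(inbin(atz(w12,321,277,76)))
print(r.sense()['contact_force'],r.sense()['time'])
ticket.finish_job()
E
```

```text
[-84.9392 -89.8137] [-85.4807 -61.6419]
[-86.9439 -61.0576]
[ 0.5545  1.0271 -0.5131] 12.3833
the job is handed in; nothing more can be done
```

I pushed the gate shut and slid the bolt fully home using only the closed fingertips, then drew back clear and handed the job in at about 12.4 s. No verdict is reported.

- **Gate:** it stopped moving with about 13 N against the stop. In the pictures it stands in line with the front panel.
- **Bolt:** it stopped at its hard stop with about 20 N on it and no further movement. Its tab measures at bin y -61 to -62 mm, against -60 mm expected, which is within camera error. The nose shows through the staple.
- **Loose parts:** the lugs and washer look undisturbed. I did not take a final top view to check the claw and the key, but the tool path stayed clear of both.
- **Disagreement:** the side camera put the bin about 4 mm to one side of where the top and wrist cameras did. I went with those two and found the stops by contact.

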